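# Clamp the tube tray on the orbital mixer

### The arm

A 7-joint arm with a two-finger parallel gripper is mounted at the origin on the work surface. World frame = base frame: x ahead of the robot, y to its left, z up, the work surface at z = 0. Lengths are in m, angles in rad, forces in N, time in s.
With the tool pointing down it reaches from about 0.4 to 0.85 m from the base axis. Payload 10.4 kg.
Tool frame: the origin (TCP) lies midway between the tips of the shut fingers; the grasp point (between the pads) lies 19 mm behind it (tcp_to_grasp is the distance from the TCP to the grasp point, in m); y points along the fingers, z is the direction in which the jaws open and shut, and the axes are right-handed (so a half turn about y gives the same grasp; the last joint's range is limited). The gripper opens to 87 mm and grips with 3 to 60 N. Pads are 19 mm wide; open, the fingers measure 117 mm over their backs; the gripper's body (75 mm by 190 mm) begins 51 mm behind the grasp point.
Start: joints at [1.301, 0.332, -0.065, 1.46, 0.022, 1.35, -0.088], TCP at [0.153, -0.606, 0.223] pointing down, gripper open.
Joint ranges: [-2.6, 2.6], [-0.5, 2.12], [-1.47, 1.34], [0.16, 2.42], [-1.27, 4.41], [0.06, 2.06], [-2.6, 2.6]. Speed limits (rad/s): [2.22, 2.22, 2.79, 2.79, 3.14, 3.14, 3.14].

### API

Orientations are given as a 3x3 rotation matrix whose columns are the frame's x, y, z axes.
In Python, from station import * gives the robot as it stands. The module is installed in compiled form; this text tells all that it offers.
- The arm moves only by the shell command python3 -m creep 'ROWS' [OPENING]. ROWS is JSON, a list of rows, each an object of numbers: "dx", "dy", "dz": the shift along the tool's x, y, z in cm; "ax", "ay", "az": the turn, a rotation vector about the tool's x, y, z in degrees. A call has 1 to 20 rows; each row is the pose to reach, as a shift and turn from the pose measured when the call began, along the tool's axes at that moment; what a row does not reach only later rows make up. A row lasts 1/8 s, in which the tool goes at most 62.5 mm and 10.7 degrees, less where a joint would pass 70% of its speed; a pose out of reach is approached as far as the arm can. A call with a gripper value outside its range is refused whole. OPENING is the closure, from 0 (fully open) to 1 (shut), set as the call begins (- or left out, the last holds). The fingers move at their own pace and stop on an object; the grip force is fixed at half the most. Time passes only in rows, so rows that repeat a pose let the fingers close. It gives the time, the measured TCP pose, the force and the opening at its end, in the units of the state.
- get_state(): the state, without advancing time (a new reading comes with each control period).
- capture(name): name is "scene" or "side" or "wrist"; returns (picture, depth): 384x512x3 uint8, red, green, blue; 384x512 float32, m along the optical axis (not along the pixel's ray), 0 where there is no reading.
- get_calibration(name): a dict with "fx", "fy", "cx", "cy" (pixels), "view" (4x4, takes a point from world to camera coordinates); the wrist camera has in their place "tool_from_camera" (4x4, takes a point from camera to tool coordinates, whose origin is the TCP and whose axes are the tool frame's). Camera axes: x right, y up, looking along -z (the intrinsics and any distortion apply to the point x, -y, -z); pixel columns grow to the right and rows downward; lengths in m; the calibration is good to about 2 mm. A picture is of the moment at which its call begins: read the wrist's pose just before it. get_calibration takes no time and is no camera call.
- hand_in(): hands the job in, once; it reports no verdict.
Trained networks look in the newest picture that a camera, given by its name, has taken for a name from the list of things; names that differ only in an ending like _2 or _b are one class to them, and where a whole thing is asked for, a point or a joint stands for the part that bears it (a point fixed in the world has none). Each returns a list of dicts, best first, with "conf" (0 to 1); they miss things now and then, are a little off and sometimes report something else, mostly with a low value. They report only what shows in the picture. A call takes as long as a camera call. They do not tell look-alikes from the thing itself.
- recognise(camera, target): "point" ([column, row] in pixels, amid what is visible of it).
- outline_of(camera, target): "region" (384x512 bool, what is visible of it) and "point" ([column, row] in pixels, amid what is visible of it).
The state is a dict: "time_s": time; "joint_positions": joint angles; "joint_vel": joint speeds; "effort": joint torques, N m; "ee_pos": TCP position; "tcp_rot": TCP orientation; "ft_force": force on the tool from outside, world axes, zero at the start; "ft_torque": the same for the moment, N m; "opening": finger opening in m.
Only numpy, scipy, OpenCV 4.12 (cv2) and the standard library are available. Lean on these libraries where they do the work, as an engineer would, in place of code of your own. Each camera call takes 0.05 s, during which the arm holds its last target. There are 200 camera calls.

### The job

Secure the tube tray on the mixer: with the fingertips, push the aluminium fence along its slot until it holds the tray snug and square against the rear stop, then stroke the wings of the loose wing nut clockwise (seen from above), stroke after stroke, until it is fully down and finger-tight. Work gently and by touch only: do not grip the fence, the tray or the nut and lift nothing, leaving the tubes lying in the tray and the other things on the table where they are.

Things in the scene. Friction and masses are not known exactly. Their poses are not given: they have to be found in the camera images.
- mixer: Orbital tube mixer, off, immovable: white housing 270 x 230 mm, platform 260 (x) by 220 (y) mm, its black mat's top 115 mm above the table. Origin: on the table under its centre; x runs along the central slot from control panel to rear stop, z up. The rear stop is a fixed aluminium bar 160 mm wide, 30 mm high above the mat, tray-side face at x = +115 mm.
- fence: Sliding fence, an aluminium angle 150 mm wide (y): a flat foot, 6 mm thick, on the mat from 30 mm behind the stud (panel side) to 42 mm ahead of it, where an upright, 6 mm thick and 30 mm high above the mat, has its back; the far face meets the tray. Origin: on the stud axis, foot's underside (mat level). Axes as mixer's. Only to be pushed; over 38 N from the fingers counts as gripping it.
- fence_back (a point): Middle of the top edge of the fence upright's back face (it looks to panel and nut): 42 mm ahead (+x) of the stud, 24 mm above the foot; face free 35 to 75 mm either side of the middle. The fence slides along the slot (mixer y = 0), stays square even if pushed off-centre, drags with about 5 N and stays put. Its stud starts at mixer x = -73 to -45 mm; with the tray fully clamped it is at -23 mm.
- wing_nut: Washer (27 mm, 2.2 mm thick) and the brass wing nut it carries, on the fence's M12 stud. Origin: on the stud axis at the washer's underside; it sinks 1.75 mm a turn and lies on the foot (6 mm above the mat) when tight. Axes as mixer's, not turning with the nut. The fixed stud's tip (12 mm wide) stands 18 mm above the foot.
- nut_turn (a joint): Turn of the wing nut, rad, growing clockwise seen from above. At 0 its wings lie along the mixer's x axis (that of point nut_wing to -x). Starts loose, 0 to 3; at 9.0 it is fully down and stops hard. It takes about 0.03 N m (1 to 1.5 N at the wings) and stays where it is left. A push over 30 N or a grip on it counts as forcing.
- nut_top (a point): On the nut's axis, at the top of its hub (25 mm wide below, 20 mm on top), 13 mm above the nut's underside, 15 mm above the foot when tight.
- nut_wing (a point): Outer end of one of two equal, opposite wings, 32.5 mm from the axis, 21.5 mm above the nut's underside; its x axis points to the nut's axis. Wings: upright flat round ears 5 mm thick, 23 mm across, centred 21 mm out, from 12 to 35 mm above the foot when tight, up to 2.5 mm higher when loose.
- tray: White plastic tube tray, 90 (x) by 130 (y) by 18 mm high, 0.3 kg, with four lanes along y. Loose on the mixer's mat; origin: centre of its underside. Fully home it is square to the mixer and its origin lies at mixer x = +70 mm, against the rear stop; it starts up to 8 mm short of that and slightly askew.
- tube0: Capped sample tube 16 x 110 mm lying along y in the tray's lane nearest the fence; origin: underside of its middle.
- tube1: Same, in the second lane from the fence.
- tube2: Same, third lane.
- tube3: Same, lane nearest the rear stop.
- wash_bottle: White wash bottle, 72 mm wide, 170 mm to the top of its blue cap, with a bent spout to 230 mm, on the table to the right; leave alone. Origin: centre of its underside.
- tape_roll: Roll of white tape lying flat, 64 mm wide, 25 mm high, on the table to the left; leave alone. Origin: centre of its underside.
- specimen_jar: Specimen jar, 60 mm wide, 70 mm high, on the table to the left; leave alone. Origin: centre of its underside.
Not all that is in view belongs to the job. What is shaped like the tray but blue or red is not meant.

How it is judged:
On the way, in this order (a step that is already met when the one before it is completed fails the run):
1. the fence holds the tray against the rear stop while the nut is still loose (x of fence in the frame of mixer above -0.0255 m and x of tray in the frame of mixer above 0.0675 m and value of joint nut_turn below 8 rad), for 0.1 s.
2. the wing nut is turned fully down (value of joint nut_turn above 8.75 rad), for 0.2 s.
At the end, for the whole second after the job is handed in: Fence pushed to within 2.5 mm of full clamp (stud beyond x = -25.5 mm in the mixer's frame), tray within 2.5 mm of the rear stop, square within 0.03 rad and lying flat, the wing nut within 0.25 rad of its stop (over 8.75 rad), all at rest (x of fence in the frame of mixer above -0.0255 m and x of tray in the frame of mixer above 0.0675 m and angle between the x axis of tray and the x axis of mixer, either way round below 0.03 rad and value of joint nut_turn above 8.75 rad and linear speed of tray below 0.01 m/s and z of tray in the frame of mixer below 0.118 m); the robot touches nothing.
It fails at once if the tray is lifted or tipped (z of tray in the frame of mixer above 0.123 m or angle between tray's own z axis and vertical above 0.12 rad).
It fails at once if a tube is lifted out of its lane (z of any of tube0, tube1, tube2, tube3 in the frame of tray above 0.018 m).
It fails at once if the wing nut is gripped or forced (over 30 N from the fingers) (contact force between the fingers and wing_nut above 30 N).
It fails at once if the fence or the tray is gripped or forced (over 38 N from the fingers) (contact force between the fingers and fence above 38 N or contact force between the fingers and tray above 38 N).
It fails at once if a thing on the table is disturbed (distance of any of wash_bottle, tape_roll, specimen_jar from where it was at the start of the episode above 0.015 m or angle between any of wash_bottle, specimen_jar's own z axis and vertical above 0.2 rad).
It also fails if it takes over 61 s, if anything falls off the work surface, if the arm or the gripper's body presses on something with over 40 N, if the wrist force passes 120 N, or if a joint passes its speed limit or range.

## Working session

There is one attempt and no reset: what is moved stays moved. The work goes in short steps, Python scripts to look and compute and a shell command to move; the robot and the scene stay as the last step left them, time stands still between calls to the robot, and variables do not carry over. Pictures are saved under pics/ and viewed, about 8 in all and at most 12, crops included, and the job is handed in when it is done.

```bash
mkdir -p pics
cat > h.py <<'E'
from station import *
import numpy as np, cv2
def px2w(cam,d,u,v,st=None):
    c=get_calibration(cam); z=float(d[int(v),int(u)])
    p=np.array([(u-c["cx"])/c["fx"]*z,-(v-c["cy"])/c["fy"]*z,-z,1])
    if "view" in c: return (np.linalg.inv(np.array(c["view"]))@p)[:3]
    t=(np.array(c["tool_from_camera"])@p)[:3]
    return np.array(st["ee_pos"])+np.array(st["tcp_rot"])@t
def cloud(cam,d,st=None):
    c=get_calibration(cam); v,u=np.indices(d.shape); 
    P=np.stack([(u-c["cx"])/c["fx"]*d,-(v-c["cy"])/c["fy"]*d,-d,np.ones_like(d)],-1)
    if "view" in c: W=P@np.linalg.inv(np.array(c["view"])).T
    else:
        T=np.eye(4);T[:3,:3]=st["tcp_rot"];T[:3,3]=st["ee_pos"]; W=P@(T@np.array(c["tool_from_camera"])).T
    W=W[...,:3]; W[d==0]=np.nan; return W
E
python3 - <<'E'
from h import *
st=get_state(); print(st["ee_pos"],np.round(st["tcp_rot"],3).tolist(),st["opening"],st["time_s"])
ims=[]
for cam in ("scene","side"):
    im,d=capture(cam); np.save(cam+"_d.npy",d); cv2.imwrite(cam+".png",im[...,::-1]); ims.append(im)
    c=get_calibration(cam); print(cam,{k:(np.round(x,3).tolist()) for k,x in c.items()})
    for n in ("mixer","fence","wing_nut","tray","wash_bottle","specimen_jar","tape_roll"):
        print(n,[(round(r["conf"],2),np.round(r["point"]).tolist(),np.round(px2w(cam,d,*r["point"]),3).tolist()) for r in recognise(cam,n)[:3]])
print(get_calibration("wrist"))
cv2.imwrite("pics/a.png",ims[0][...,::-1]);cv2.imwrite("pics/b.png",ims[1][...,::-1])
E
```

```text
[ 0.15256906 -0.60568078  0.22173778] [[-0.97, -0.0, 0.244], [-0.244, 0.001, -0.97], [0.0, -1.0, -0.001]] 0.08705720796362139 0.0
scene {'fx': 395.259, 'fy': 395.259, 'cx': 258.205, 'cy': 191.941, 'view': [[0.533, 0.846, -0.001, -0.328], [-0.613, 0.387, 0.689, 0.285], [0.583, -0.366, 0.725, -1.571], [0.0, 0.0, 0.0, 1.0]]}
mixer [(0.82, [248.0, 212.0], [0.665, -0.064, 0.134])]
fence [(0.63, [312.0, 138.0], [0.385, 0.385, 0.008]), (0.56, [244.0, 179.0], [0.54, -0.002, 0.123]), (0.41, [255.0, 210.0], [0.668, -0.043, 0.134])]
wing_nut []
tray [(0.96, [237.0, 205.0], [0.622, -0.071, 0.128]), (0.94, [363.0, 230.0], [0.816, 0.243, 0.012]), (0.79, [183.0, 298.0], [0.734, -0.303, 0.013])]
wash_bottle [(0.66, [115.0, 246.0], [0.572, -0.401, 0.122])]
specimen_jar [(0.78, [353.0, 172.0], [0.651, 0.338, 0.068])]
tape_roll []
side {'fx': 387.44, 'fy': 387.44, 'cx': 257.262, 'cy': 191.13, 'view': [[0.759, -0.651, -0.017, -0.469], [0.489, 0.552, 0.676, -0.35], [-0.431, -0.521, 0.737, -0.782], [0.0, 0.0, 0.0, 1.0]]}
mixer [(0.93, [236.0, 218.0], [0.502, -0.064, 0.117]), (0.16, [223.0, 195.0], [0.515,
[... 270 characters left out ...]
0.13])]
wash_bottle [(0.77, [360.0, 320.0], [0.517, -0.405, 0.132])]
specimen_jar [(0.73, [186.0, 132.0], [0.619, 0.333, 0.062]), (0.39, [271.0, 179.0], [0.635, -0.035, 0.13])]
tape_roll [(0.85, [120.0, 173.0], [0.397, 0.347, 0.024])]
{'fx': 264.74126506121047, 'fy': 264.74126506121047, 'cx': 256.30501518381607, 'cy': 195.4468302070405, 'tool_from_camera': array([[ 8.28977087e-04, -9.56528192e-01, -2.91638699e-01,
        -7.98879346e-02],
       [ 1.68249269e-04,  2.91638929e-01, -9.56528466e-01,
        -1.61908426e-01],
       [ 9.99999642e-01,  7.43872184e-04,  4.02697159e-04,
        -4.47688389e-04],
       [ 0.00000000e+00,  0.00000000e+00,  0.00000000e+00,
         1.00000000e+00]])}
```

Run:
```python
import cv2,numpy as np
a=cv2.imread("scene.png");b=cv2.imread("side.png")
f=lambda i,x,y,w,h:cv2.resize(i[y:y+h,x:x+w],(400,400*h//w),interpolation=cv2.INTER_CUBIC)
top=np.hstack([cv2.resize(a,(400,300)),cv2.resize(b,(400,300))])
bot=np.hstack([f(a,160,130,160,120),f(b,160,140,160,120)])
cv2.imwrite("pics/c.png",np.vstack([top,bot]))
```

```text
(no output)
```

View pics/c.png

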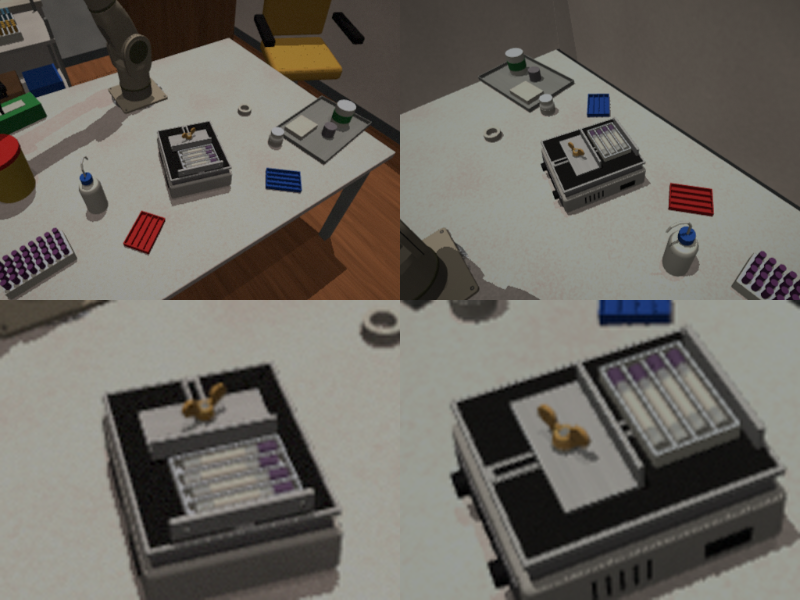

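The picture shows the white tray with tubes on the mixer (scene px ~237,205; side ~267,183). It's the one meant: the blue (363,230) and red (183,298) trays lie on the table. The wing nut is at side (222,197), with the panel toward the robot. Next I measure the geometry.

```bash
cat >> h.py <<'E'
def rect(P):
    (c,(w,h),a)=cv2.minAreaRect(P[:,:2].astype(np.float32)*1000)
    return np.round(c,1),round(w,1),round(h,1),round(a,2),len(P)
E
python3 - <<'E'
from h import *
for cam in ("scene","side"):
    d=np.load(cam+"_d.npy"); im=cv2.imread(cam+".png"); W=cloud(cam,d); P=W.reshape(-1,3); C=im.reshape(-1,3).astype(int)
    m=(abs(P[:,0]-.6)<.2)&(abs(P[:,1]+.03)<.19)
    top=m&(P[:,2]>.10)&(P[:,2]<.16)
    print(cam,"platform",rect(P[top]), "mat z",np.median(P[top&(C.sum(1)<110),2]))
    hi=m&(P[:,2]>.136)&(P[:,2]<.155)
    k=(hi.reshape(d.shape)).astype(np.uint8)
    n,l,s,_=cv2.connectedComponentsWithStats(k)
    for i in range(1,n):
        if s[i,4]>15: Q=W[l==i]; print("  hi",rect(Q),np.round(Q.mean(0),4),C.reshape(im.shape)[l==i].mean(0).round())
    br=m&(P[:,2]>.118)&(C[:,2]>C[:,0]*1.8)&(C[:,2]>70)
    if br.sum(): Q=P[br];print("  brass",rect(Q),Q.mean(0),Q[:,2].max())
    print("  tab",np.median(P[(abs(P[:,0]-.6)<.3)&(abs(P[:,1]+.03)<.3)&(abs(P[:,2])<.02),2]))
E
```

```text
scene platform (array([569.8, -12.6]), 220.5, 264.7, 73.82, 5018) mat z 0.11545190485402523
  hi (array([524.5,  -1.3]), 20.3, 62.0, 19.59, 85) [ 0.5259 -0.0008  0.1446] [41. 66. 84.]
  hi (array([568.6, -12.1]), 149.8, 11.2, 74.62, 186) [ 0.5677 -0.0142  0.1425] [93. 95. 99.]
  hi (array([681.1, -46. ]), 159.0, 18.7, 74.46, 253) [ 0.6845 -0.0481  0.1427] [ 99. 102. 105.]
  brass (array([524.6,  -2. ]), 31.3, 51.7, 40.71, 46) [ 0.52586574 -0.0019547   0.14825929] 0.16078573303892607
  tab 0.0007461590472306323
side platform (array([566.4, -14.7]), 224.2, 259.4, 74.1, 7692) mat z 0.11271428024578445
  hi (array([680.6, -49. ]), 161.2, 9.5, 73.89, 202) [ 0.6782 -0.0545  0.141 ] [107. 111. 112.]
  hi (array([564.5, -14.2]), 151.1, 6.9, 73.98, 156) [ 0.5623 -0.0199  0.1418] [106. 109. 110.]
  hi (array([518. ,  -1.9]), 14.9, 64.5, 5.05, 110) [ 0.52   -0.0025  0.1439] [47. 71. 88.]
  brass (array([520.2,  -2.5]), 56.5, 19.5, 82.08, 70) [ 0.51762289 -0.00203697  0.14159542] 0.15681205198020243
  tab -0.0021519767829503156
```

```bash
python3 -m creep '[{"dy":-5},{"dy":-9.8},{"dx":-3,"dz":-3,"dy":-9.8},{"dx":-7,"dz":-7,"dy":-9.8},{"dx":-11,"dz":-11,"dy":-9.8},{"dx":-15,"dz":-15,"dy":-9.8},{"dx":-19,"dz":-19,"dy":-9.8},{"dx":-23,"dz":-23,"dy":-9.8,"ay":5},{"dx":-27,"dz":-27,"dy":-9.8,"ay":10},{"dx":-31,"dz":-31,"dy":-9.8,"ay":15},{"dx":-35,"dz":-35,"dy":-9.8,"ay":20},{"dx":-39,"dz":-39,"dy":-9.8,"ay":25},{"dx":-43,"dz":-43,"dy":-9.8,"ay":30},{"dx":-47,"dz":-46.5,"dy":-9.8,"ay":30},{"dx":-50.5,"dz":-49.5,"dy":-9.8,"ay":30},{"dx":-50.5,"dz":-49.5,"dy":-9.8,"ay":30},{"dx":-50.5,"dz":-49.5,"dy":-9.8,"ay":30},{"dx":-50.5,"dz":-49.5,"dy":-9.8,"ay":30}]' 1
python3 - <<'E'
from h import *
st=get_state(); print(st["time_s"],st["ee_pos"],np.round(st["tcp_rot"],3).tolist(),np.round(st["joint_positions"],3),st["opening"],st["ft_force"],st["ft_torque"])
im,d=capture("wrist"); np.save("w_d.npy",d); cv2.imwrite("w.png",im[...,::-1])
W=cloud("wrist",d,st)
for n in ("wing_nut","fence","tray","nut_top","nut_wing"):
    print(n,[(round(r["conf"],2),np.round(r["point"]).tolist(),np.round(px2w("wrist",d,*r["point"],st),4).tolist()) for r in recognise("wrist",n)[:3]])
P=W.reshape(-1,3);C=im[...,::-1].reshape(-1,3).astype(int)
m=(abs(P[:,0]-.6)<.2)&(abs(P[:,1]+.03)<.19)
for lo,hi in((.108,.119),(.119,.126),(.128,.139),(.140,.150),(.15,.17)):
    k=(m&(P[:,2]>lo)&(P[:,2]<hi)).reshape(d.shape).astype(np.uint8); n,l,s,_=cv2.connectedComponentsWithStats(k)
    for i in range(1,n):
        if s[i,4]>150: print(lo,rect(W[l==i]),np.median(W[l==i],0).round(4),C.reshape(im.shape)[l==i].mean(0).round())
cv2.imwrite("pics/d.png",im[...,::-1])
E
```

```text
0.8 [ 0.15267824 -0.60607668  0.22258058] [[-0.97, 0.0, 0.244], [-0.244, -0.0, -0.97], [-0.0, -1.0, 0.0]] [ 1.301  0.332 -0.065  1.46   0.022  1.35  -0.089] 0.0870405124202535 [ 0.11421183 -0.02701405 -0.23090788] [0.00975647 0.06122647 0.02913685]
wing_nut []
fence []
tray []
nut_top []
nut_wing []invalid input at $[0]: expected keys dx, dy, dz, ax, ay, az
```

View pics/d.png

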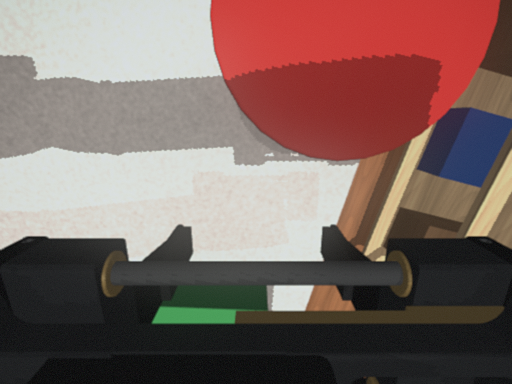

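The move was refused because every key is required, so nothing moved. The wrist view shows a red-lidded canister ahead (px 350,70). I'll locate it before passing.

Run:
```python
from h import *
st=get_state(); W=cloud("wrist",np.load("w_d.npy"),st)
for u,v in((350,20),(350,70),(230,10),(490,10),(340,150)): print("w",u,v,W[v,u].round(3))
W=cloud("scene",np.load("scene_d.npy"))
for u,v in((10,190),(10,215),(30,225)): print("s",u,v,W[v,u].round(3))
```

```text
w 350 20 [ 0.297 -0.628  0.2  ]
w 350 70 [ 0.271 -0.637  0.201]
w 230 10 [ 0.285 -0.556  0.198]
w 490 10 [ 0.323 -0.708  0.199]
w 340 150 [ 0.221 -0.648  0.199]
s 10 190 [ 0.319 -0.576  0.201]
s 10 215 [ 0.377 -0.597  0.172]
s 30 225 [ 0.361 -0.574  0.1  ]
```

```bash
python3 -m creep '[{"dx":0,"dy":-5,"dz":0,"ax":0,"ay":0,"az":0},{"dx":0,"dy":-9.8,"dz":0,"ax":0,"ay":0,"az":0},{"dx":-3,"dy":-9.8,"dz":-3,"ax":0,"ay":0,"az":0},{"dx":-7,"dy":-9.8,"dz":-7,"ax":0,"ay":0,"az":0},{"dx":-11,"dy":-9.8,"dz":-11,"ax":0,"ay":0,"az":0},{"dx":-15,"dy":-9.8,"dz":-15,"ax":0,"ay":0,"az":0},{"dx":-19,"dy":-9.8,"dz":-19,"ax":0,"ay":0,"az":0},{"dx":-23,"dy":-9.8,"dz":-23,"ax":0,"ay":5,"az":0},{"dx":-27,"dy":-9.8,"dz":-27,"ax":0,"ay":10,"az":0},{"dx":-31,"dy":-9.8,"dz":-31,"ax":0,"ay":15,"az":0},{"dx":-35,"dy":-9.8,"dz":-35,"ax":0,"ay":20,"az":0},{"dx":-39,"dy":-9.8,"dz":-39,"ax":0,"ay":25,"az":0},{"dx":-43,"dy":-9.8,"dz":-43,"ax":0,"ay":30,"az":0},{"dx":-47,"dy":-9.8,"dz":-46.5,"ax":0,"ay":30,"az":0},{"dx":-50.5,"dy":-9.8,"dz":-49.5,"ax":0,"ay":30,"az":0},{"dx":-50.5,"dy":-9.8,"dz":-49.5,"ax":0,"ay":30,"az":0},{"dx":-50.5,"dy":-9.8,"dz":-49.5,"ax":0,"ay":30,"az":0}]' 1
cat > look.py <<'E'
from h import *
import sys
st=get_state(); print(st["time_s"],st["ee_pos"],np.round(st["tcp_rot"],3).tolist(),np.round(st["joint_positions"],3),st["opening"],st["ft_force"],st["ft_torque"])
im,d=capture("wrist"); np.save("w_d.npy",d); cv2.imwrite("w.png",im[...,::-1])
W=cloud("wrist",d,st)
for n in ("wing_nut","nut_top","nut_wing"):
    print(n,[(round(r["conf"],2),np.round(r["point"]).tolist(),np.round(px2w("wrist",d,*r["point"],st),4).tolist()) for r in recognise("wrist",n)[:3]])
P=W.reshape(-1,3);C=im[...,::-1].reshape(-1,3).astype(int)
m=(abs(P[:,0]-.6)<.2)&(abs(P[:,1]+.03)<.19)
for lo,hi in((.108,.119),(.119,.126),(.128,.139),(.140,.150),(.15,.17)):
    k=(m&(P[:,2]>lo)&(P[:,2]<hi)).reshape(d.shape).astype(np.uint8); n,l,s,_=cv2.connectedComponentsWithStats(k)
    for i in range(1,n):
        if s[i,4]>150: print(lo,rect(W[l==i]),np.median(W[l==i],0).round(4),C.reshape(im.shape)[l==i].mean(0).round())
cv2.imwrite("pics/%s.png"%sys.argv[1],im[...,::-1])
E
python3 look.py e
```

```text
time_s: 3.22
ee_pos: [0.5213, -0.0033, 0.3204]
tcp_rot: [[-0.962, -0.0, -0.274], [0.274, -0.0, -0.962], [0.0, -1.0, 0.0]]
ft_force: [0.4, -0.1, 0.4]
opening: 0.0006
3.225 [ 0.52130168 -0.00327759  0.32041516] [[-0.962, -0.0, -0.274], [0.274, -0.0, -0.962], [0.0, -1.0, 0.0]] [ 0.628  0.13  -0.775  1.536  0.091  1.513 -1.996] 0.0006424148570125422 [ 0.40491484 -0.14274853  0.44089455] [ 0.04644227  0.00556588 -0.01819665]
wing_nut [(0.84, [254.0, 171.0], [0.5306, -0.0031, 0.1381])]
nut_top [(0.74, [251.0, 173.0], [0.5291, 0.0025, 0.1375]), (0.64, [250.0, 175.0], [0.5264, 0.004, 0.1386]), (0.37, [253.0, 167.0], [0.5341, -0.002, 0.127])]
nut_wing [(0.68, [252.0, 171.0], [0.5307, 0.0008, 0.1372])]
0.108 (array([567.8, -13.7]), 220.8, 259.1, 74.01, 15402) [ 0.5674 -0.0125  0.1147] [80. 82. 81.]
0.119 (array([527.2,  -1.7]), 150.1, 68.4, 74.13, 4737) [ 0.5312 -0.0035  0.1208] [179. 182. 179.]
0.128 (array([678.5, -45.7]), 157.9, 1.1, 73.89, 309) [ 0.6794 -0.0429  0.134 ] [87. 88. 87.]
0.128 (array([630.4, -24.6]), 130.4, 90.2, 74.67, 5481) [ 0.6415 -0.0229  0.1323] [150. 151. 152.]
0.128 (array([619. , -22.7]), 109.9, 15.4, 74.33, 1137) [ 0.6196 -0.0215  0.1326] [134. 136. 137.]
0.128 (array([524.7,   1.4]), 28.1, 23.7, 58.34, 185) [ 5.268e-01 -5.000e-04  1.375e-01] [111. 144. 158.]
0.14 (array([681.8, -46.6]), 159.2, 8.9, 73.45, 1191) [ 0.6813 -0.0473  0.1445] [166. 168. 165.]
0.14 (array([566. , -12.7]), 148.8, 5.2, 74.09, 593) [ 0.5662 -0.0124  0.1446] [131. 133. 132.]
```

View pics/e.png

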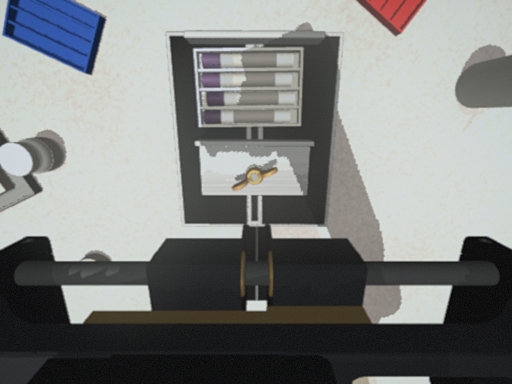

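Measured: mixer centre is (0.568, -0.0137) with yaw -15.9°, fence stud at about -47 mm and nut at about 1.1 rad. All sizes match the description. Next I descend behind the upright at mixer (-25, +55) mm.

```bash
python3 -m creep '[{"dx":-1,"dy":0,"dz":-3,"ax":0,"ay":0,"az":0},{"dx":-2.3,"dy":2,"dz":-5.8,"ax":0,"ay":0,"az":0},{"dx":-2.3,"dy":6,"dz":-5.8,"ax":0,"ay":0,"az":0},{"dx":-2.3,"dy":10,"dz":-5.8,"ax":0,"ay":0,"az":0},{"dx":-2.3,"dy":14,"dz":-5.8,"ax":0,"ay":0,"az":0},{"dx":-2.3,"dy":17,"dz":-5.8,"ax":0,"ay":0,"az":0},{"dx":-2.3,"dy":19,"dz":-5.8,"ax":0,"ay":0,"az":0},{"dx":-2.3,"dy":19,"dz":-5.8,"ax":0,"ay":0,"az":0},{"dx":-2.3,"dy":19,"dz":-5.8,"ax":0,"ay":0,"az":0}]'
python3 -m creep '[{"dx":-0.3,"dy":0,"dz":0,"ax":0,"ay":0,"az":0},{"dx":-0.6,"dy":0,"dz":0,"ax":0,"ay":0,"az":0},{"dx":-0.9,"dy":0,"dz":0,"ax":0,"ay":0,"az":0},{"dx":-1.2,"dy":0,"dz":0,"ax":0,"ay":0,"az":0},{"dx":-1.5,"dy":0,"dz":0,"ax":0,"ay":0,"az":0},{"dx":-1.5,"dy":0,"dz":0,"ax":0,"ay":0,"az":0}]'
```

```text
time_s: 4.55
ee_pos: [0.5601, 0.0454, 0.132]
tcp_rot: [[-0.961, 0.002, -0.275], [0.275, -0.001, -0.961], [-0.002, -1.0, 0.0]]
ft_force: [0.1, 0.1, 0.6]
opening: 0.0003
time_s: 5.3
ee_pos: [0.5743, 0.0415, 0.1319]
tcp_rot: [[-0.961, 0.001, -0.275], [0.275, -0.001, -0.961], [-0.001, -1.0, 0.0]]
ft_force: [-3.1, 0.8, 1.6]
opening: 0.0007
```

```bash
python3 -m creep '[{"dx":-0.3,"dy":0,"dz":0,"ax":0,"ay":0,"az":0},{"dx":-0.6,"dy":0,"dz":0,"ax":0,"ay":0,"az":0},{"dx":-0.9,"dy":0,"dz":0,"ax":0,"ay":0,"az":0},{"dx":-1.2,"dy":0,"dz":0,"ax":0,"ay":0,"az":0},{"dx":-1.4,"dy":0,"dz":0,"ax":0,"ay":0,"az":0},{"dx":-1.4,"dy":0,"dz":0,"ax":0,"ay":0,"az":0}]'
python3 -m creep '[{"dx":-0.1,"dy":0,"dz":0,"ax":0,"ay":0,"az":0},{"dx":-0.2,"dy":0,"dz":0,"ax":0,"ay":0,"az":0},{"dx":-0.2,"dy":0,"dz":0,"ax":0,"ay":0,"az":0}]'
```

```text
time_s: 6.05
ee_pos: [0.5872, 0.0378, 0.1318]
tcp_rot: [[-0.961, -0.0, -0.275], [0.275, -0.001, -0.961], [0.0, -1.0, 0.001]]
ft_force: [-6.1, 0.4, 2.7]
opening: 0.0004
time_s: 6.42
ee_pos: [0.5885, 0.0375, 0.1318]
tcp_rot: [[-0.962, -0.002, -0.275], [0.275, -0.001, -0.962], [0.001, -1.0, 0.001]]
ft_force: [-6.4, 1.2, 4.2]
opening: 0.0005
```

```bash
python3 -m creep '[{"dx":-0.1,"dy":0,"dz":0,"ax":0,"ay":0,"az":0},{"dx":-0.2,"dy":0,"dz":0,"ax":0,"ay":0,"az":0},{"dx":-0.2,"dy":0,"dz":0,"ax":0,"ay":0,"az":0}]'
python3 -m creep '[{"dx":-0.1,"dy":0,"dz":0,"ax":0,"ay":0,"az":0},{"dx":-0.1,"dy":0,"dz":0,"ax":0,"ay":0,"az":0}]'
python3 - <<'E'
from h import *
im,d=capture("side"); W=cloud("side",d)
O=np.array([.5678,-.0137]);a=np.radians(-15.95);ex=np.array([np.cos(a),np.sin(a)]);ey=np.array([-ex[1],ex[0]])
im2=im;P=W.reshape(-1,3);mx=(P[:,:2]-O)@ex;my=(P[:,:2]-O)@ey
for nm,lo,hi in(("hi",.136,.15),("tray",.125,.135)):
    k=(P[:,2]>lo)&(P[:,2]<hi)&(abs(mx)<.14)&(my>-.07)&(my<.0)
    h,e=np.histogram(mx[k],bins=np.arange(-.06,.14,.003)); print(nm,[(round(x*1000),int(n)) for x,n in zip(e,h) if n>5])
E
```

```text
time_s: 6.8
ee_pos: [0.5897, 0.0372, 0.1317]
tcp_rot: [[-0.962, -0.003, -0.274], [0.274, -0.001, -0.962], [0.003, -1.0, 0.002]]
ft_force: [-6.0, 1.2, 4.8]
opening: 0.0002
time_s: 7.05
ee_pos: [0.5899, 0.0371, 0.1317]
tcp_rot: [[-0.962, -0.005, -0.274], [0.274, -0.001, -0.962], [0.005, -1.0, 0.002]]
ft_force: [-6.7, 0.5, 4.4]
opening: 0.0003
hi [(-27, 6), (-24, 10), (-21, 6), (-18, 9), (15, 33), (18, 32), (21, 13), (114, 43), (117, 27), (120, 16)]
tray [(-36, 7), (-33, 7), (15, 33), (27, 17), (30, 26), (33, 26), (36, 20), (39, 15), (42, 13), (45, 28), (48, 18), (51, 33), (54, 26), (57, 24), (60, 17), (63, 9), (66, 28), (69, 18), (72, 28), (75, 26), (78, 23), (81, 18), (84, 7), (87, 27), (90, 16), (93, 32), (96, 27), (99, 21), (102, 16), (105, 12), (108, 32), (111, 16), (114, 31)]
```

```bash
python3 -m creep '[{"dx":-0.1,"dy":0,"dz":0,"ax":0,"ay":0,"az":0},{"dx":-0.2,"dy":0,"dz":0,"ax":0,"ay":0,"az":0},{"dx":-0.2,"dy":0,"dz":0,"ax":0,"ay":0,"az":0}]'
python3 -m creep '[{"dx":-0.1,"dy":0,"dz":0,"ax":0,"ay":0,"az":0},{"dx":-0.2,"dy":0,"dz":0,"ax":0,"ay":0,"az":0},{"dx":-0.2,"dy":0,"dz":0,"ax":0,"ay":0,"az":0}]'
```

```text
time_s: 7.48
ee_pos: [0.5911, 0.0368, 0.1317]
tcp_rot: [[-0.962, -0.007, -0.274], [0.274, -0.001, -0.962], [0.006, -1.0, 0.003]]
ft_force: [-6.7, 1.5, 4.8]
opening: 0.0005
time_s: 7.85
ee_pos: [0.5915, 0.0367, 0.1316]
tcp_rot: [[-0.962, -0.01, -0.273], [0.273, -0.001, -0.962], [0.009, -1.0, 0.004]]
ft_force: [-11.6, 0.8, 7.3]
opening: 0.0002
```

```bash
python3 -m creep '[{"dx":-0.1,"dy":0,"dz":0,"ax":0,"ay":0,"az":0},{"dx":-0.2,"dy":0,"dz":0,"ax":0,"ay":0,"az":0},{"dx":-0.2,"dy":0,"dz":0,"ax":0,"ay":0,"az":0}]'
```

```text
time_s: 8.22
ee_pos: [0.5915, 0.0367, 0.1315]
tcp_rot: [[-0.962, -0.014, -0.272], [0.272, -0.001, -0.962], [0.013, -1.0, 0.005]]
ft_force: [-12.4, 0.6, 9.2]
opening: 0.0003
```

```bash
python3 -m creep '[{"dx":0.5,"dy":0,"dz":0,"ax":0,"ay":0,"az":0},{"dx":1,"dy":0,"dz":0,"ax":0,"ay":0,"az":0.3},{"dx":1,"dy":-2,"dz":0,"ax":0,"ay":0,"az":0.7},{"dx":1,"dy":-6,"dz":0,"ax":0,"ay":0,"az":0.7},{"dx":2,"dy":-10,"dz":2,"ax":0,"ay":0,"az":0.7},{"dx":3.2,"dy":-14,"dz":5.5,"ax":0,"ay":0,"az":0.7},{"dx":3.2,"dy":-16,"dz":5.5,"ax":0,"ay":0,"az":0.7},{"dx":3.2,"dy":-16,"dz":5.5,"ax":0,"ay":0,"az":0.7},{"dx":3.2,"dy":-16,"dz":5.5,"ax":0,"ay":0,"az":0.7}]' 0.68
python3 look.py f; python3 -c "
import cv2;a=cv2.imread('w.png');cv2.imwrite('pics/f.png',cv2.resize(a[10:250,140:380],(600,600),interpolation=cv2.INTER_CUBIC))"
```

```text
time_s: 9.35
ee_pos: [0.5479, -0.0069, 0.2919]
tcp_rot: [[-0.962, -0.002, -0.272], [0.272, -0.005, -0.962], [0.001, -1.0, 0.005]]
ft_force: [0.7, -0.2, -1.2]
opening: 0.0277
9.35 [ 0.5479284  -0.00690355  0.29186182] [[-0.962, -0.002, -0.272], [0.272, -0.005, -0.962], [0.001, -1.0, 0.005]] [ 0.607  0.214 -0.79   1.521  0.156  1.473 -2.033] 0.027684417243791632 [ 0.69666307 -0.15981057 -1.17119973] [-0.01412185  0.0363634   0.0132549 ]
wing_nut [(0.65, [257.0, 174.0], [0.556, -0.0109, 0.1323])]
nut_top [(0.76, [258.0, 176.0], [0.5553, -0.0112, 0.136])]
nut_wing [(0.9, [255.0, 180.0], [0.5516, -0.0072, 0.1385]), (0.65, [489.0, 106.0], [0.5426, -0.3604, 0.047])]
0.108 (array([567.8, -13.7]), 220.9, 259.1, 73.92, 14678) [0.5533 0.0007 0.1146] [83. 85. 84.]
0.108 (array([642.4, -47.4]), 88.0, 18.0, 74.26, 187) [ 0.6323 -0.0827  0.1177] [158. 167. 167.]
0.108 (array([621.9, -38.1]), 94.7, 17.5, 74.19, 155) [ 0.6156 -0.0464  0.1177] [147. 155. 156.]
0.108 (array([597.4, -44.2]), 69.2, 17.1, 74.23, 162) [ 0.5905 -0.0708  0.1177] [155. 164. 164.]
0.119 (array([550.3,  -8.4]), 150.0, 68.9, 73.87, 5420) [ 0.5544 -0.0092  0.1207] [184. 187. 185.]
0.128 (array([635.6, -32.4]), 156.8, 90.8, 73.93, 5228) [ 0.6554 -0.0295  0.1323] [157. 159. 160.]
0.128 (array([626.1, -25.5]), 109.3, 15.7, 74.23, 1254) [ 0.6265 -0.0242  0.1326] [143. 146. 147.]
0.128 (array([607. , -14.5]), 109.7, 15.2, 73.78, 1207) [ 0.6071 -0.0134  0.1326] [144. 146. 148.]
0.128 (array([548.2,  -6.4]), 28.5, 22.9, 59.77, 229) [ 0.5501 -0.0075  0.1376] [118. 154. 169.]
0.14 (array([682.1, -46.4]), 158.7, 8.5, 74.07, 1339) [ 0.6818 -0.0469  0.1444] [156. 157. 155.]
0.14 (array([589.3, -19.4]), 149.6, 6.1, 74.05, 744) [ 0.5884 -0.0224  0.1445] [137. 139. 137.]
```

View pics/f.png

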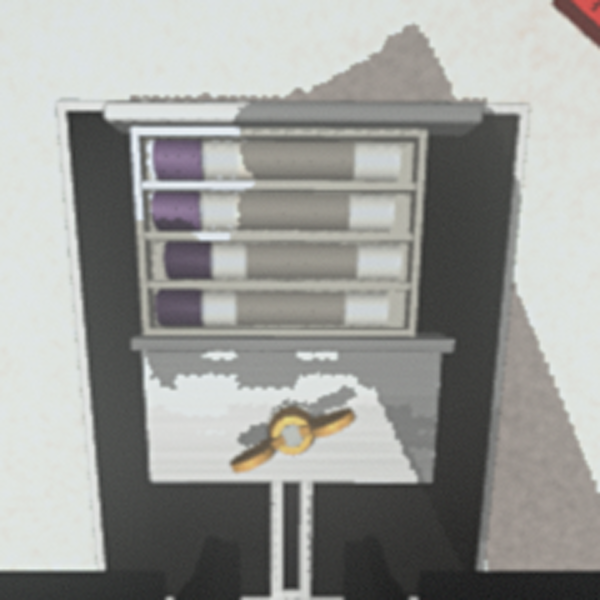

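Tray is square against the rear stop and the fence stud is at about -22.8 mm (crop: upright row 345, tray rows 130–335, nut ~(292,435)). The wings lie ~23° CCW of the image horizontal. I now wind the wrist back CCW, high above the nut, for a long clockwise stroke.

```bash
python3 -m creep '[{"dx":0.17,"dy":0,"dz":0.11,"ax":0,"ay":-10,"az":0},{"dx":0.17,"dy":0,"dz":0.11,"ax":0,"ay":-20,"az":0},{"dx":0.17,"dy":0,"dz":0.11,"ax":0,"ay":-30,"az":0},{"dx":0.17,"dy":0,"dz":0.11,"ax":0,"ay":-40,"az":0},{"dx":0.17,"dy":0,"dz":0.11,"ax":0,"ay":-50,"az":0},{"dx":0.17,"dy":0,"dz":0.11,"ax":0,"ay":-60,"az":0},{"dx":0.17,"dy":0,"dz":0.11,"ax":0,"ay":-70,"az":0},{"dx":0.17,"dy":0,"dz":0.11,"ax":0,"ay":-80,"az":0},{"dx":0.17,"dy":0,"dz":0.11,"ax":0,"ay":-90,"az":0},{"dx":0.17,"dy":0,"dz":0.11,"ax":0,"ay":-100,"az":0},{"dx":0.17,"dy":0,"dz":0.11,"ax":0,"ay":-110,"az":0},{"dx":0.17,"dy":0,"dz":0.11,"ax":0,"ay":-120,"az":0},{"dx":0.17,"dy":0,"dz":0.11,"ax":0,"ay":-120,"az":0}]'
python3 -c "
from station import *;import numpy as np
print(np.round(get_state()['joint_positions'],3))"
```

```text
time_s: 11.18
ee_pos: [0.5458, -0.0075, 0.2909]
tcp_rot: [[0.245, -0.004, 0.969], [-0.969, -0.004, 0.245], [0.003, -1.0, -0.005]]
ft_force: [0.0, -0.1, -0.0]
opening: 0.0276
[ 0.82   0.282 -1.071  1.518  0.25   1.493 -0.006]
```

```bash
python3 -m creep '[{"dx":0,"dy":1,"dz":0,"ax":0,"ay":-10,"az":0},{"dx":0,"dy":2,"dz":0,"ax":0,"ay":-20,"az":0},{"dx":0,"dy":3,"dz":0,"ax":0,"ay":-30,"az":0},{"dx":0,"dy":4,"dz":0,"ax":0,"ay":-40,"az":0},{"dx":0,"dy":5,"dz":0,"ax":0,"ay":-50,"az":0},{"dx":0,"dy":6,"dz":0,"ax":0,"ay":-60,"az":0},{"dx":0,"dy":7,"dz":0,"ax":0,"ay":-70,"az":0},{"dx":0,"dy":8,"dz":0,"ax":0,"ay":-80,"az":0},{"dx":0,"dy":9,"dz":0,"ax":0,"ay":-90,"az":0},{"dx":0,"dy":10,"dz":0,"ax":0,"ay":-100,"az":0},{"dx":0,"dy":11,"dz":0,"ax":0,"ay":-110,"az":0},{"dx":0,"dy":11,"dz":0,"ax":0,"ay":-120,"az":0},{"dx":0,"dy":11,"dz":0,"ax":0,"ay":-130,"az":0},{"dx":0,"dy":11,"dz":0,"ax":0,"ay":-130,"az":0}]'
python3 -c "
from station import *;import numpy as np
print(np.round(get_state()['joint_positions'],3))"
```

```text
time_s: 12.92
ee_pos: [0.5452, -0.0078, 0.1806]
tcp_rot: [[0.589, -0.005, -0.808], [0.808, -0.003, 0.589], [-0.006, -1.0, 0.002]]
ft_force: [-0.2, -0.4, -1.1]
opening: 0.028
[ 0.997  0.59  -1.416  1.679  0.593  1.401  2.007]
```

```bash
python3 -m creep '[{"dx":0.07,"dy":0,"dz":-0.05,"ax":0,"ay":-8,"az":0},{"dx":0.07,"dy":0,"dz":-0.05,"ax":0,"ay":-16,"az":0},{"dx":0.07,"dy":1,"dz":-0.05,"ax":0,"ay":-16,"az":0},{"dx":0.07,"dy":2,"dz":-0.05,"ax":0,"ay":-16,"az":0},{"dx":0.07,"dy":3,"dz":-0.05,"ax":0,"ay":-16,"az":0},{"dx":0.07,"dy":3.7,"dz":-0.05,"ax":0,"ay":-16,"az":0},{"dx":0.07,"dy":3.7,"dz":-0.05,"ax":0,"ay":-16,"az":0},{"dx":0.07,"dy":3.7,"dz":-0.05,"ax":0,"ay":-16,"az":0}]'
python3 -c "
from station import *;import numpy as np
s=get_state();print(np.round(s['joint_positions'],3),s['ft_torque'])"
```

```text
time_s: 13.92
ee_pos: [0.546, -0.0076, 0.1438]
tcp_rot: [[0.343, -0.005, -0.939], [0.939, -0.003, 0.343], [-0.005, -1.0, 0.003]]
ft_force: [-0.1, 0.7, -0.0]
opening: 0.0276
[ 0.979  0.637 -1.394  1.721  0.644  1.351  2.252] [ 0.13590648 -0.06347995  0.02934995]
```

```bash
python3 -m creep '[{"dx":0,"dy":0,"dz":0,"ax":0,"ay":8,"az":0},{"dx":0,"dy":0,"dz":0,"ax":0,"ay":16,"az":0},{"dx":0,"dy":0,"dz":0,"ax":0,"ay":24,"az":0},{"dx":0,"dy":0,"dz":0,"ax":0,"ay":32,"az":0},{"dx":0,"dy":0,"dz":0,"ax":0,"ay":40,"az":0},{"dx":0,"dy":0,"dz":0,"ax":0,"ay":48,"az":0},{"dx":0,"dy":0,"dz":0,"ax":0,"ay":56,"az":0},{"dx":0,"dy":0,"dz":0,"ax":0,"ay":56,"az":0}]'
python3 - <<'E'
from h import *
s=get_state();print(np.round(s['joint_positions'],3),s['ft_torque'])
im,d=capture("wrist"); cv2.imwrite("pics/g.png",im[...,::-1])
E
```

```text
time_s: 14.92
ee_pos: [0.5463, -0.0076, 0.1443]
tcp_rot: [[0.97, -0.004, -0.241], [0.241, -0.004, 0.97], [-0.005, -1.0, -0.003]]
ft_force: [0.3, -0.2, 0.4]
opening: 0.0279
[ 0.89   0.49  -1.204  1.723  0.481  1.27   1.389] [ 0.09987119 -0.21361053  0.0370503 ]
```

View pics/g.png

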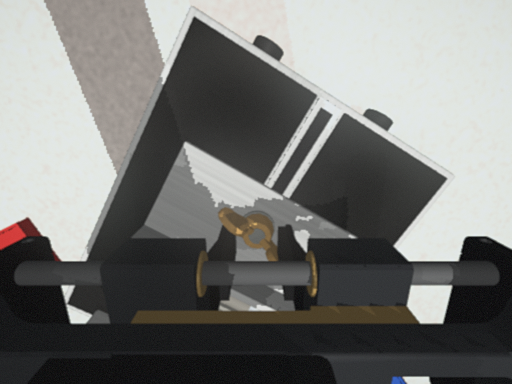

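```bash
python3 -m creep '[{"dx":0,"dy":0,"dz":0,"ax":0,"ay":8,"az":0},{"dx":0,"dy":0,"dz":0,"ax":0,"ay":16,"az":0},{"dx":0,"dy":0,"dz":0,"ax":0,"ay":24,"az":0},{"dx":0,"dy":0,"dz":0,"ax":0,"ay":32,"az":0},{"dx":0,"dy":0,"dz":0,"ax":0,"ay":40,"az":0},{"dx":0,"dy":0,"dz":0,"ax":0,"ay":48,"az":0},{"dx":0,"dy":0,"dz":0,"ax":0,"ay":56,"az":0},{"dx":0,"dy":0,"dz":0,"ax":0,"ay":64,"az":0},{"dx":0,"dy":0,"dz":0,"ax":0,"ay":72,"az":0},{"dx":0,"dy":0,"dz":0,"ax":0,"ay":80,"az":0},{"dx":0,"dy":0,"dz":0,"ax":0,"ay":88,"az":0},{"dx":0,"dy":0,"dz":0,"ax":0,"ay":96,"az":0},{"dx":0,"dy":0,"dz":0,"ax":0,"ay":104,"az":0},{"dx":0,"dy":0,"dz":0,"ax":0,"ay":112,"az":0},{"dx":0,"dy":0,"dz":0,"ax":0,"ay":120,"az":0},{"dx":0,"dy":0,"dz":0,"ax":0,"ay":120,"az":0}]'
python3 -c "
from station import *;import numpy as np
s=get_state();print(np.round(s['joint_positions'],3),s['ft_torque'])"
```

```text
time_s: 16.98
ee_pos: [0.5462, -0.0072, 0.1441]
tcp_rot: [[-0.271, -0.004, 0.963], [-0.963, -0.004, -0.271], [0.005, -1.0, -0.003]]
ft_force: [0.7, 1.1, -0.8]
opening: 0.0279
[ 0.62   0.326 -0.814  1.734  0.256  1.196 -0.538] [ 0.16252863 -0.24204466 -0.00414171]
```

```bash
python3 -m creep '[{"dx":0,"dy":0,"dz":0,"ax":0,"ay":8,"az":0},{"dx":0,"dy":0,"dz":0,"ax":0,"ay":16,"az":0},{"dx":0,"dy":0,"dz":0,"ax":0,"ay":24,"az":0},{"dx":0,"dy":0,"dz":0,"ax":0,"ay":32,"az":0},{"dx":0,"dy":0,"dz":0,"ax":0,"ay":40,"az":0},{"dx":0,"dy":0,"dz":0,"ax":0,"ay":48,"az":0},{"dx":0,"dy":0,"dz":0,"ax":0,"ay":56,"az":0},{"dx":0,"dy":0,"dz":0,"ax":0,"ay":64,"az":0},{"dx":0,"dy":0,"dz":0,"ax":0,"ay":72,"az":0},{"dx":0,"dy":0,"dz":0,"ax":0,"ay":80,"az":0},{"dx":0,"dy":0,"dz":0,"ax":0,"ay":88,"az":0},{"dx":0,"dy":0,"dz":0,"ax":0,"ay":96,"az":0},{"dx":0,"dy":0,"dz":0,"ax":0,"ay":104,"az":0},{"dx":0,"dy":0,"dz":0,"ax":0,"ay":104,"az":0}]'
python3 - <<'E'
from h import *
s=get_state();print(np.round(s['joint_positions'],3),s['ft_torque'])
im,d=capture("wrist"); cv2.imwrite("pics/h.png",im[...,::-1])
E
```

```text
time_s: 18.73
ee_pos: [0.5461, -0.0073, 0.144]
tcp_rot: [[-0.871, -0.005, -0.491], [0.491, -0.004, -0.871], [0.002, -1.0, 0.006]]
ft_force: [0.1, 0.7, -0.5]
opening: 0.0279
[ 0.407  0.271 -0.553  1.744  0.156  1.175 -2.275] [-0.0460664  -0.12091882  0.03965486]
```

View pics/h.png

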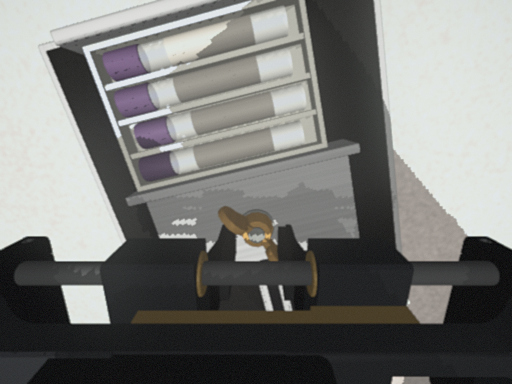

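Nut follows the fingers in a constant relation (image h: wings (230,218)-(272,258)). The estimate is now ~5.7 rad, with ~190° left. I back off, lift and wind back ~213°.

```bash
python3 -m creep '[{"dx":0,"dy":0,"dz":0,"ax":0,"ay":-8,"az":0},{"dx":0,"dy":-2,"dz":0,"ax":0,"ay":-8,"az":0},{"dx":0,"dy":-3.7,"dz":0,"ax":0,"ay":-10,"az":0},{"dx":0,"dy":-3.7,"dz":0,"ax":0,"ay":-20,"az":0},{"dx":0,"dy":-3.7,"dz":0,"ax":0,"ay":-30,"az":0},{"dx":0,"dy":-3.7,"dz":0,"ax":0,"ay":-40,"az":0},{"dx":0,"dy":-3.7,"dz":0,"ax":0,"ay":-50,"az":0},{"dx":0,"dy":-3.7,"dz":0,"ax":0,"ay":-60,"az":0},{"dx":0,"dy":-3.7,"dz":0,"ax":0,"ay":-70,"az":0},{"dx":0,"dy":-3.7,"dz":0,"ax":0,"ay":-80,"az":0},{"dx":0,"dy":-3.7,"dz":0,"ax":0,"ay":-90,"az":0},{"dx":0,"dy":-3.7,"dz":0,"ax":0,"ay":-100,"az":0},{"dx":0,"dy":-3.7,"dz":0,"ax":0,"ay":-110,"az":0},{"dx":0,"dy":-3.7,"dz":0,"ax":0,"ay":-120,"az":0},{"dx":0,"dy":-3.7,"dz":0,"ax":0,"ay":-120,"az":0}]'
python3 -m creep '[{"dx":0,"dy":0,"dz":0,"ax":0,"ay":-10,"az":0},{"dx":0,"dy":0,"dz":0,"ax":0,"ay":-20,"az":0},{"dx":0,"dy":0,"dz":0,"ax":0,"ay":-30,"az":0},{"dx":0,"dy":0,"dz":0,"ax":0,"ay":-40,"az":0},{"dx":0,"dy":0,"dz":0,"ax":0,"ay":-50,"az":0},{"dx":0,"dy":0,"dz":0,"ax":0,"ay":-60,"az":0},{"dx":0,"dy":0,"dz":0,"ax":0,"ay":-70,"az":0},{"dx":0,"dy":0,"dz":0,"ax":0,"ay":-80,"az":0},{"dx":0,"dy":0,"dz":0,"ax":0,"ay":-90,"az":0},{"dx":0,"dy":0,"dz":0,"ax":0,"ay":-94,"az":0},{"dx":0,"dy":0,"dz":0,"ax":0,"ay":-94,"az":0}]'
```

```text
time_s: 20.65
ee_pos: [0.5461, -0.007, 0.1809]
tcp_rot: [[0.015, -0.005, 1.0], [-1.0, -0.003, 0.015], [0.003, -1.0, -0.005]]
ft_force: [0.7, -0.3, -0.4]
opening: 0.028
time_s: 22.02
ee_pos: [0.546, -0.0071, 0.1809]
tcp_rot: [[0.997, -0.005, -0.083], [0.083, -0.003, 0.997], [-0.006, -1.0, -0.003]]
ft_force: [-0.0, 0.8, 0.6]
opening: 0.0279
```

```bash
python3 -m creep '[{"dx":0,"dy":1.5,"dz":0,"ax":0,"ay":0,"az":0},{"dx":0,"dy":3,"dz":0,"ax":0,"ay":0,"az":0},{"dx":0,"dy":3.8,"dz":0,"ax":0,"ay":0,"az":0},{"dx":0,"dy":3.8,"dz":0,"ax":0,"ay":0,"az":0},{"dx":0,"dy":3.8,"dz":0,"ax":0,"ay":8,"az":0},{"dx":0,"dy":3.8,"dz":0,"ax":0,"ay":16,"az":0},{"dx":0,"dy":3.8,"dz":0,"ax":0,"ay":24,"az":0},{"dx":0,"dy":3.8,"dz":0,"ax":0,"ay":32,"az":0},{"dx":0,"dy":3.8,"dz":0,"ax":0,"ay":40,"az":0},{"dx":0,"dy":3.8,"dz":0,"ax":0,"ay":48,"az":0},{"dx":0,"dy":3.8,"dz":0,"ax":0,"ay":56,"az":0},{"dx":0,"dy":3.8,"dz":0,"ax":0,"ay":64,"az":0},{"dx":0,"dy":3.8,"dz":0,"ax":0,"ay":72,"az":0},{"dx":0,"dy":3.8,"dz":0,"ax":0,"ay":80,"az":0},{"dx":0,"dy":3.8,"dz":0,"ax":0,"ay":88,"az":0},{"dx":0,"dy":3.8,"dz":0,"ax":0,"ay":96,"az":0},{"dx":0,"dy":3.8,"dz":0,"ax":0,"ay":100,"az":0},{"dx":0,"dy":3.8,"dz":0,"ax":0,"ay":100,"az":0}]'
python3 -m creep '[{"dx":0,"dy":0,"dz":0,"ax":0,"ay":8,"az":0},{"dx":0,"dy":0,"dz":0,"ax":0,"ay":16,"az":0},{"dx":0,"dy":0,"dz":0,"ax":0,"ay":24,"az":0},{"dx":0,"dy":0,"dz":0,"ax":0,"ay":32,"az":0},{"dx":0,"dy":0,"dz":0,"ax":0,"ay":40,"az":0},{"dx":0,"dy":0,"dz":0,"ax":0,"ay":48,"az":0},{"dx":0,"dy":0,"dz":0,"ax":0,"ay":56,"az":0},{"dx":0,"dy":0,"dz":0,"ax":0,"ay":64,"az":0},{"dx":0,"dy":0,"dz":0,"ax":0,"ay":72,"az":0},{"dx":0,"dy":0,"dz":0,"ax":0,"ay":80,"az":0},{"dx":0,"dy":0,"dz":0,"ax":0,"ay":86,"az":0},{"dx":0,"dy":0,"dz":0,"ax":0,"ay":90,"az":0},{"dx":0,"dy":0,"dz":0,"ax":0,"ay":90,"az":0}]'
python3 - <<'E'
from h import *
s=get_state();print(np.round(s['joint_positions'],3),s['ft_torque'],s['ee_pos'])
im,d=capture("wrist"); cv2.imwrite("pics/i.png",im[...,::-1])
E
```

```text
time_s: 24.28
ee_pos: [0.5461, -0.007, 0.1432]
tcp_rot: [[-0.091, -0.005, 0.996], [-0.996, -0.003, -0.091], [0.004, -1.0, -0.004]]
ft_force: [-0.2, 0.1, 0.1]
opening: 0.028
time_s: 25.9
ee_pos: [0.5465, -0.007, 0.1436]
tcp_rot: [[-0.996, -0.004, -0.089], [0.089, -0.003, -0.996], [0.003, -1.0, 0.004]]
ft_force: [2.2, -0.3, 0.2]
opening: 0.0278
[ 0.404  0.271 -0.549  1.744  0.155  1.173 -1.85 ] [-0.16240225 -0.39619885  0.03700145] [ 0.54651208 -0.00702064  0.14355484]
```

View pics/i.png

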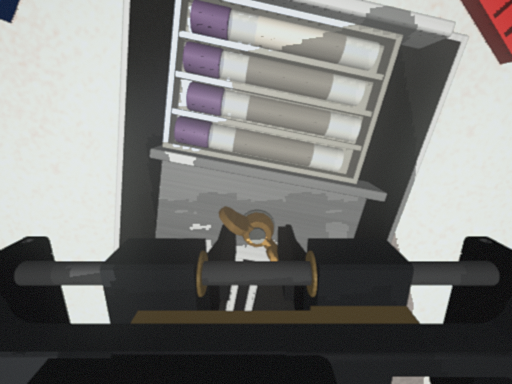

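Still the same relation, at ~8.4 rad by estimate. Now I proceed carefully toward the stop.

```bash
T='import numpy as np;from station import *;s=get_state();print(np.round(s["ft_torque"],3),np.round(s["joint_positions"][-1],3))'
python3 -m creep '[{"dx":0,"dy":0,"dz":0,"ax":0,"ay":5,"az":0},{"dx":0,"dy":0,"dz":0,"ax":0,"ay":10,"az":0},{"dx":0,"dy":0,"dz":0,"ax":0,"ay":15,"az":0},{"dx":0,"dy":0,"dz":0,"ax":0,"ay":20,"az":0},{"dx":0,"dy":0,"dz":0,"ax":0,"ay":20,"az":0}]'; python3 -c "$T"
python3 -m creep '[{"dx":0,"dy":0,"dz":0,"ax":0,"ay":2,"az":0},{"dx":0,"dy":0,"dz":0,"ax":0,"ay":4,"az":0},{"dx":0,"dy":0,"dz":0,"ax":0,"ay":4,"az":0}]'; python3 -c "$T"
```

```text
time_s: 26.58
ee_pos: [0.5465, -0.0071, 0.1435]
tcp_rot: [[-0.907, -0.004, -0.421], [0.421, -0.003, -0.907], [0.002, -1.0, 0.005]]
ft_force: [1.4, -0.4, -0.5]
opening: 0.0276
[-0.173 -0.297 -0.038] -2.185
time_s: 26.95
ee_pos: [0.5465, -0.0072, 0.1436]
tcp_rot: [[-0.875, -0.004, -0.484], [0.484, -0.004, -0.875], [0.002, -1.0, 0.005]]
ft_force: [1.5, -1.5, -1.0]
opening: 0.0275
[-0.189 -0.29   0.013] -2.253
```

```bash
T='import numpy as np;from station import *;s=get_state();print(np.round(s["ft_torque"],3),np.round(s["joint_positions"][-1],3))'
python3 -m creep '[{"dx":0,"dy":0,"dz":0,"ax":0,"ay":2,"az":0},{"dx":0,"dy":0,"dz":0,"ax":0,"ay":4,"az":0},{"dx":0,"dy":0,"dz":0,"ax":0,"ay":4,"az":0}]'; python3 -c "$T"
python3 -m creep '[{"dx":0,"dy":0,"dz":0,"ax":0,"ay":1.5,"az":0},{"dx":0,"dy":0,"dz":0,"ax":0,"ay":3,"az":0},{"dx":0,"dy":0,"dz":0,"ax":0,"ay":3,"az":0}]'; python3 -c "$T"
```

```text
time_s: 27.32
ee_pos: [0.5465, -0.0071, 0.1436]
tcp_rot: [[-0.839, -0.004, -0.544], [0.544, -0.004, -0.839], [0.001, -1.0, 0.005]]
ft_force: [1.4, -1.4, -0.1]
opening: 0.0276
[-0.191 -0.261  0.037] -2.322
time_s: 27.7
ee_pos: [0.5465, -0.0071, 0.1436]
tcp_rot: [[-0.809, -0.004, -0.588], [0.588, -0.004, -0.809], [0.001, -1.0, 0.005]]
ft_force: [0.6, -0.5, -0.5]
opening: 0.0277
[-0.231 -0.262  0.083] -2.373
```

```bash
T='import numpy as np;from station import *;s=get_state();print(np.round(s["ft_torque"],3),np.round(s["joint_positions"][-1],3))'
python3 -m creep '[{"dx":0,"dy":0,"dz":0,"ax":0,"ay":1,"az":0},{"dx":0,"dy":0,"dz":0,"ax":0,"ay":2,"az":0},{"dx":0,"dy":0,"dz":0,"ax":0,"ay":2,"az":0}]'; python3 -c "$T"
python3 -m creep '[{"dx":0,"dy":0,"dz":0,"ax":0,"ay":1,"az":0},{"dx":0,"dy":0,"dz":0,"ax":0,"ay":1.5,"az":0},{"dx":0,"dy":0,"dz":0,"ax":0,"ay":1.5,"az":0}]'; python3 -c "$T"
```

```text
time_s: 28.08
ee_pos: [0.5464, -0.0072, 0.1436]
tcp_rot: [[-0.788, -0.004, -0.616], [0.616, -0.004, -0.788], [0.001, -1.0, 0.005]]
ft_force: [0.8, -1.5, -0.4]
opening: 0.028
[-0.22  -0.298  0.038] -2.407
time_s: 28.45
ee_pos: [0.5464, -0.0072, 0.1435]
tcp_rot: [[-0.771, -0.004, -0.636], [0.637, -0.004, -0.771], [0.001, -1.0, 0.005]]
ft_force: [1.3, -1.9, -0.5]
opening: 0.0279
[-0.343 -0.345  0.013] -2.433
```

```bash
T='import numpy as np;from station import *;s=get_state();print(np.round(s["ft_torque"],3),np.round(s["joint_positions"][-1],3))'
python3 -m creep '[{"dx":0,"dy":0,"dz":0,"ax":0,"ay":1,"az":0},{"dx":0,"dy":0,"dz":0,"ax":0,"ay":1.5,"az":0},{"dx":0,"dy":0,"dz":0,"ax":0,"ay":1.5,"az":0}]'; python3 -c "$T"
python3 -m creep '[{"dx":0,"dy":0,"dz":0,"ax":0,"ay":1,"az":0},{"dx":0,"dy":0,"dz":0,"ax":0,"ay":1.5,"az":0},{"dx":0,"dy":0,"dz":0,"ax":0,"ay":1.5,"az":0}]'; python3 -c "$T"
```

```text
time_s: 28.82
ee_pos: [0.5465, -0.0072, 0.1436]
tcp_rot: [[-0.754, -0.004, -0.657], [0.657, -0.004, -0.754], [0.0, -1.0, 0.005]]
ft_force: [1.4, -2.0, -0.4]
opening: 0.0278
[-0.414 -0.38   0.115] -2.458
time_s: 29.2
ee_pos: [0.5465, -0.0073, 0.1436]
tcp_rot: [[-0.737, -0.004, -0.676], [0.676, -0.004, -0.737], [0.0, -1.0, 0.005]]
ft_force: [2.2, -2.7, -0.3]
opening: 0.0277
[-0.424 -0.403  0.358] -2.484
```

Torque about the nut axis jumped to 0.36 N·m, so the stop is reached at about the predicted angle. I back off, lift and check.

```bash
python3 -m creep '[{"dx":0,"dy":0,"dz":0,"ax":0,"ay":-5,"az":0},{"dx":0,"dy":0,"dz":0,"ax":0,"ay":-10,"az":0},{"dx":0,"dy":-2,"dz":0,"ax":0,"ay":-10,"az":0},{"dx":0,"dy":-5,"dz":0,"ax":0,"ay":-10,"az":0},{"dx":0,"dy":-9,"dz":0,"ax":0,"ay":-18,"az":0},{"dx":0,"dy":-13,"dz":0,"ax":0,"ay":-26,"az":0},{"dx":0,"dy":-15,"dz":0,"ax":0,"ay":-27,"az":0},{"dx":0,"dy":-15,"dz":0,"ax":0,"ay":-27,"az":0},{"dx":0,"dy":-15,"dz":0,"ax":0,"ay":-27,"az":0}]'
python3 look.py j; python3 -c "
import cv2;a=cv2.imread('w.png');cv2.imwrite('pics/j.png',cv2.resize(a[10:250,140:380],(600,600),interpolation=cv2.INTER_CUBIC))"
```

```text
time_s: 30.32
ee_pos: [0.5465, -0.0065, 0.2923]
tcp_rot: [[-0.963, -0.006, -0.268], [0.268, -0.004, -0.963], [0.004, -1.0, 0.005]]
ft_force: [-0.2, -0.2, 0.2]
opening: 0.0281
30.325 [ 0.54649444 -0.00649455  0.29228718] [[-0.963, -0.006, -0.268], [0.268, -0.004, -0.963], [0.004, -1.0, 0.005]] [ 0.387  0.172 -0.523  1.532  0.089  1.466 -1.982] 0.028094058097902247 [-0.16993753 -0.24352729  0.24340543] [0.02232423 0.05739841 0.02463968]
wing_nut [(0.75, [257.0, 175.0], [0.5545, -0.0101, 0.1365])]
nut_top [(0.87, [258.0, 175.0], [0.5538, -0.0116, 0.136])]
nut_wing [(0.89, [258.0, 178.0], [0.5505, -0.0099, 0.1346])]
0.108 (array([568.7, -13.6]), 220.8, 259.0, 73.91, 14881) [0.5518 0.0011 0.1147] [82. 84. 83.]
0.108 (array([639.8, -57.6]), 67.0, 18.0, 74.42, 203) [ 0.6323 -0.0827  0.1177] [155. 163. 164.]
0.108 (array([623.1, -37.2]), 97.0, 17.8, 73.46, 160) [ 0.6243 -0.0601  0.1179] [143. 150. 150.]
0.119 (array([550.2,  -8.4]), 150.0, 69.3, 73.93, 5563) [ 0.553  -0.0124  0.1208] [182. 185. 183.]
0.128 (array([635.6, -32.6]), 156.8, 90.7, 73.91, 5279) [ 0.6553 -0.0299  0.1323] [155. 158. 159.]
0.128 (array([626.3, -25.4]), 109.4, 15.6, 74.37, 1285) [ 0.6265 -0.0248  0.1326] [142. 144. 146.]
0.128 (array([607.4, -14.5]), 110.0, 15.2, 74.17, 1211) [ 0.6074 -0.0133  0.1327] [143. 145. 147.]
0.128 (array([546.1,  -8.5]), 24.8, 21.8, 45.38, 220) [ 0.5477 -0.0091  0.1361] [122. 159. 175.]
0.14 (array([682.4, -46.2]), 159.2, 8.7, 74.02, 1355) [ 0.6818 -0.0463  0.1444] [154. 155. 154.]
0.14 (array([589.4, -19.8]), 148.4, 6.0, 74.31, 713) [ 0.5903 -0.0169  0.1446] [136. 138. 137.]
```

View pics/j.png

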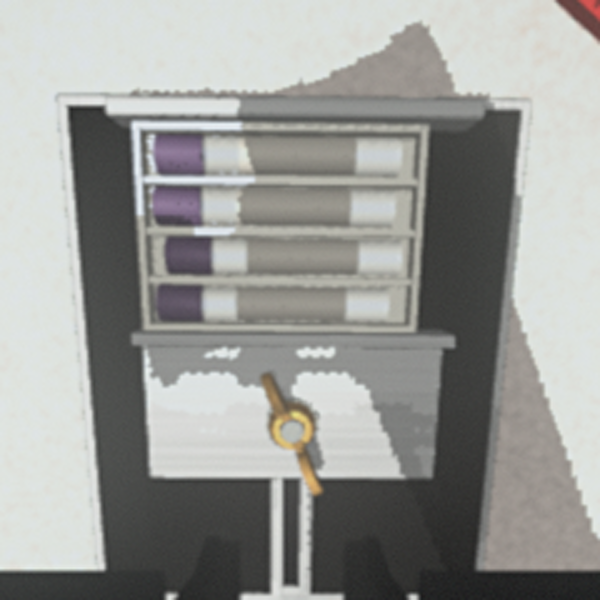

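The crop shows the wings from (265,375) to (320,492), a line at ~115° against 114° expected for 9.0 rad. Hub top is 15 mm above the foot (tight), the tray is square and the robot is clear.

```bash
python3 -c "
from station import *
print(hand_in())"
```

```text
the job is handed in; nothing more can be done
None
```

The tray is clamped square against the rear stop and the wing nut is fully down; I handed the job in at about 30 s of the 61 s allowed. `hand_in()` reports no verdict, so what follows rests on my own checks.

**What I did:** With the fingers shut, I pushed the fence upright off-centre until it stopped hard, at about 12 N along the slot. I then set the fingers about 28 mm apart over the nut and turned it clockwise in two long wrist strokes. On the second stroke the torque rose to 0.36 N·m at the stop, and I backed off and lifted clear.

**Last checks:**
- **Fence:** the stud is at about mixer x = -23 mm, as specified for full clamp. After tightening it sat where it had been before.
- **Tray:** it is square within the measuring error and touches the rear stop, with the tubes still in their lanes.
- **Nut:** the wings lie at about 115° in the image, against 114° expected at 9.0 rad. The hub top is about 15 mm above the foot, which is its height when tight.
- **Forces:** wrist forces read at the end of each move peaked at about 15 N in total, and the robot was clear of everything when I handed in.

**What failed or disagreed:**
- The first move command was refused because of its format, so nothing moved.
- The side camera reads about 2 to 3 mm off from the wrist camera. I used the wrist camera's values.
- I did not re-measure the wash bottle, jar and tape roll at the end. The arm stayed well clear of them throughout.

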